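# Hold the wide clip open over the log card

### The job

Take the wide steel spring clip off the rim of the drinks caddy and squeeze its handles so that it gapes, then bring it upright over the middle of the standing log card's top edge with one jaw on each side, well down past the edge and touching the card nowhere. Finish while still holding the clip squeezed open there, neither closed on the card nor let go, ready for a log sheet to be slipped in. Do not push the card or its stand, and leave the two narrow clips and everything else on the table alone.

Things in the scene. Friction and masses are not known exactly. Their poses are not given: they have to be found in the camera images.
- clip: Wide steel spring clip, jaws 64 mm wide, about 75 g; starts clamped on the caddy's near rim, handles up. Two mirror-image halves on a 4.4 mm pivot pin (10 mm coil around its middle). Origin: centre of the pin. z: from jaws up to handles; y: along the pin and the clamped edge; x: across, the way the jaws part and the handles are squeezed together. Lips 40 mm below the pin.
- clip_grip (a point): Between the two handle ends, 42 mm above the pin: squeeze here along the clip's x. Handles are 30 mm wide (y) and end in 6 mm thick rolled beads along y, 47 mm from the pin, the clip's widest and highest part. Width over the beads: 54 mm when clamped, 40 mm at 0.2 rad, 31 mm at 0.3, 22 mm at 0.4. As they close the beads rise to 46 mm above the pin.
- clip_lip_a (a point): Middle of the lower end of the jaw on the clip's +x side.
- clip_lip_b (a point): Middle of the lower end of the jaw on the clip's -x side.
- clip_jaw_a (a joint): Angle of the +x half, rad: 0 shut on nothing, 0.03 clamped on 3 mm stock, 0.42 fully open on its stop. Gap between the lips: about 80 mm times its sine (16 mm at 0.2, 24 mm at 0.3); held well open it reads 0.25 to 0.4. The spring takes about 4 N on each handle to start opening, 8 N near full opening, and shuts the clip when let go.
- clip_jaw_b (a joint): The same for the -x half; the halves always open equally, either side of the clip's z.
- caddy: White open-topped drinks caddy, 150 mm (x) by 270 mm (y) by 80 mm high, walls 3 mm, heavy, does not move. Origin: centre of its underside. Three clips sit on its near (-x) long wall with their lips 20 mm below the rim, in any order; nothing in it stands higher than its rim.
- card_stand: Card stand: dark steel foot 85 mm (x) by 180 mm (y) by 7 mm, with a stiff ruled card standing upright in a channel along its middle. Loose, 0.8 kg, tips easily. Origin: centre of its underside; the card's face looks along x, its edge runs along y. The card is 3 mm thick, 150 mm wide and its top edge is 149 mm above the table.
- card_edge (a point): Middle of the card's top edge; axes as the card stand's.
- small_clip_1: A narrow clip of the same make, 34 mm wide; bystander on the caddy's near rim. Origin: pivot pin.
- small_clip_2: The other narrow clip, 34 mm wide; bystander on the caddy's near rim. Origin: pivot pin.
- mug: White mug, 80 mm across, 92 mm high; bystander. Origin: centre of its underside.
- shaker: Salt shaker, glass with steel cap, 42 mm across, 76 mm high; bystander. Origin: centre of its underside.
- sugar_jar: Glass jar, 84 mm across, 125 mm high; bystander. Origin: centre of its underside.
- sanitizer: Clear hand-rub bottle with a white pump, 60 mm across, 165 mm high; bystander. Origin: centre of its underside.
- spoon: Steel spoon, 160 mm long, lying flat; bystander. Origin: its underside.
- sponge: Sponge, 70 x 110 x 30 mm; bystander. Origin: centre of its underside.
Not all that is in view belongs to the job. Of the things like the card_stand, leave any that is yellow; of the rest the smaller one is meant.

How it is judged:
By the outcome, as a careful person would: the job done as asked, in the order asked, and still so for the second after the job is handed in, while the arm keeps its last pose, push and grip.
It also fails if it takes over 38 s, if anything falls off the work surface, if the arm or the gripper's body presses on something with over 40 N, if the wrist force passes 120 N, or if a joint passes its speed limit or range.

### The arm

A 7-joint arm with a two-finger parallel gripper is mounted at the origin on the work surface. World frame = base frame: x ahead of the robot, y to its left, z up, the work surface at z = 0. Lengths are in m, angles in rad, forces in N, time in s.
With the tool pointing down it reaches from about 0.4 to 0.85 m from the base axis. Payload 10.4 kg.
Tool frame: the origin (TCP) lies where the fingers leave the gripper's body, on its centre line; the fingertips stand 70 mm ahead of it and the grasp point (between the pads) lies r.grip_depth ahead of it (r.grip_depth is the distance from the TCP to the grasp point, in m); z points along the fingers, y is the direction in which the jaws open and shut (so a half turn about z gives the same grasp; the last joint's range is limited). The gripper opens to 87 mm and grips with 3 to 60 N. Pads are 19 mm wide; open, the fingers measure 117 mm over their backs; the gripper's body (75 mm by 190 mm) begins 51 mm behind the grasp point.
Start: joints at [-1.198, 0.332, -0.065, 1.46, 0.022, 1.35, -0.088], TCP at [0.241, 0.577, 0.292] pointing down, gripper open.
Joint ranges: [-2.6, 2.6], [-0.5, 2.12], [-1.47, 1.34], [0.16, 2.42], [-1.27, 4.41], [0.06, 2.06], [-2.6, 2.6]. Speed limits (rad/s): [2.22, 2.22, 2.79, 2.79, 3.14, 3.14, 3.14].

### API

Orientations are given as a unit quaternion [x, y, z, w].
In Python, from bench import monitor, viewer, workorder, nets, r gives the robot as it stands.
- The arm moves only by the tool drive_tool, never from a script. Its argument "plan" is a list of rows, each an object of numbers: "rx", "ry", "rz": the turn, a rotation vector about the tool's x, y, z in units of 360 degrees (1.0 is 360 degrees); "x", "y", "z": the shift along the tool's x, y, z in units of 1000 mm (1.0 is 1000 mm); "fingers": the opening, from 0 (shut) to 1 (fully open). In form: [{"rx": .., "ry": .., "rz": .., "x": .., "y": .., "z": .., "fingers": ..}, ...]. A call has 1 to 12 rows; each row is the pose to reach, as a shift and turn from the pose commanded when the call began, along the tool's axes at that moment, turning the shorter way round; what a row does not reach only later rows make up. A row lasts 1/8 s, in which the tool goes at most 62.5 mm and 10.7 degrees, less where a joint would pass 70% of its speed; a pose out of reach is approached as far as the arm can. A call with a number of a shift or a turn outside -1 to 1 is refused whole. A call with a gripper value outside its range is refused whole. The fingers move at their own pace and stop on an object; "squeeze" is the grip in N (left out, the last holds). Time passes only in rows, so rows that repeat a pose let the fingers close. It gives the time, the measured TCP pose, the force and the opening at its end, in the units of the state.
- monitor.read_state(): the state, without advancing time (a new reading comes with each control period).
- viewer.camera(name): name is "scene" or "top"; returns a dict with "color" (420x560x3 uint8, red, green, blue), "depth" (420x560 float32, m along the optical axis (not along the pixel's ray), 0 where there is no reading), "camera_matrix" (3x3 intrinsics, pixels), "xyz" and "rotation" of the camera in the world. Camera axes: x right, y down, z forward; pixel columns grow to the right and rows downward; lengths in m; the calibration is good to about 2 mm. A picture is of the moment at which its call begins.
- workorder.close_job(): hands the job in, once; it reports no verdict.
Trained networks look in the newest picture that a camera, given by its name, has taken for a name from the list of things; names that differ only in an ending like _2 or _b are one class to them, and where a whole thing is asked for, a point or a joint stands for the part that bears it (a point fixed in the world has none). Each returns a list of dicts, best first, with "confidence" (0 to 1); they miss things now and then, are a little off and sometimes report something else, mostly with a low value. They report only what shows in the picture. A call takes as long as a camera call. They do not tell look-alikes from the thing itself.
- nets.find_in(label, camera): "centre" ([x, y, z] in m, in world coordinates, good to about 4 mm: the middle of the surface that is visible of it).
- nets.regions_of(label, camera): "region" (420x560 bool, what is visible of it).
The state is a dict: "time": time; "joint_positions": joint angles; "joint_vel": joint speeds; "joint_torque": joint torques, N m; "ee_pos": TCP position; "eef_rot": TCP orientation; "ft_force": force on the tool from outside, world axes, zero at the start; "torque": the same for the moment, N m; "width": finger opening in m.
Only numpy, scipy, OpenCV 4.12 (cv2) and the standard library are available. Lean on these libraries where they do the work, as an engineer would, in place of code of your own. Each camera call takes 0.05 s, during which the arm holds its last target.

## Working session

There is one attempt and no reset: what is moved stays moved. The work goes in short steps, Python scripts to look and compute and a tool call to move; the robot and the scene stay as the last step left them, time stands still between calls to the robot, and variables do not carry over. Pictures are saved under pics/ and viewed, and the job is handed in when it is done.

Besides the shell and the picture viewer there is one more tool, called by a JSON object that holds its "name" and its "arguments". drive_tool: Moves the arm, as the interface text tells. Its arguments: {"type":"object","properties":{"plan":{"type":"array","items":{"type":"object","properties":{"rx":{"type":"number","minimum":-1,"maximum":1},"ry":{"type":"number","minimum":-1,"maximum":1},"rz":{"type":"number","minimum":-1,"maximum":1},"x":{"type":"number","minimum":-1,"maximum":1},"y":{"type":"number","minimum":-1,"maximum":1},"z":{"type":"number","minimum":-1,"maximum":1},"fingers":{"type":"number"}}}},"squeeze":{"type":"number"}},"required":["plan"]}

```bash
mkdir -p pics; ls; cat > h.py <<'E'
import numpy as np, cv2
from bench import monitor, viewer, workorder, nets, r
def shot(cam,name):
    c=viewer.camera(cam); cv2.imwrite(f'pics/{name}.png',c['color'][:,:,::-1]); np.savez(f'pics/{name}.npz',**{k:np.asarray(v) for k,v in c.items()}); return c
def cloud(c):
    K=c['camera_matrix'];d=c['depth'];v,u=np.indices(d.shape)
    p=np.stack([(u-K[0,2])/K[0,0]*d,(v-K[1,2])/K[1,1]*d,d],-1)
    w=p@np.asarray(c['rotation']).T+np.asarray(c['xyz']); w[d==0]=np.nan; return w
E
python3 - <<'E'
from h import *
np.set_printoptions(precision=4,suppress=True)
for cam in('scene','top'):
    c=shot(cam,cam+'1'); print(cam,c['xyz'],c['rotation'])
    for l in('clip','small_clip_1','caddy','card_stand'):
        for q in nets.find_in(l,cam): print(cam,l,np.round(q['centre'],4),round(q['confidence'],2))
print(r.grip_depth); print(monitor.read_state())
E
```

```text
pics
scene [1.2613 0.0359 0.8189] [ 0.5833  0.7144 -0.2929 -0.2524]
scene clip [0.5378 0.3085 0.1042] 0.79
scene clip [ 0.8026 -0.0643  0.101 ] 0.54
scene small_clip_1 [0.5233 0.1339 0.1115] 0.75
scene small_clip_1 [0.529  0.2162 0.1055] 0.71
scene caddy [0.5389 0.3082 0.1027] 0.68
scene caddy [0.6259 0.2177 0.048 ] 0.65
scene caddy [ 0.3447 -0.2702  0.0312] 0.47
scene caddy [ 0.8013 -0.0664  0.1008] 0.22
scene card_stand [ 0.7861 -0.2359  0.008 ] 0.9
scene card_stand [ 0.5325 -0.4905  0.0472] 0.77
scene card_stand [ 0.5801 -0.2337  0.0471] 0.66
top [ 0.3122 -0.077   1.3681] [-0.7032  0.7051 -0.0659  0.0633]
top clip [0.5311 0.3091 0.0978] 0.69
top small_clip_1 [0.5175 0.1289 0.1075] 0.76
top small_clip_1 [0.5224 0.2143 0.106 ] 0.65
top small_clip_1 [ 0.5745 -0.2384  0.0071] 0.3
top caddy [0.6071 0.2077 0.0396] 0.86
top card_stand [ 0.5729 -0.2347  0.0077] 0.97
top card_stand [ 0.758  -0.2481  0.016 ] 0.97
top card_stand [ 0.5064 -0.4939  0.0051] 0.86
0.051
{'time': 0.5, 'joint_positions': array([-1.1976,  0.3322, -0.0647,  1.4601,  0.0216,  1.3499, -0.0885]), 'joint_vel': array([-0.0012,  0.0009,  0.0002,  0.0002,  0.0011,  0.0002,  0.0006]), 'joint_torque': array([ -0.001 , -62.2561,   0.0242, -38.9851,  -0.061 ,   0.0322,
         0.    ]), 'ee_pos': array([0.2409, 0.5767, 0.2922]), 'eef_rot': array([ 0.1966,  0.9805,  0.    , -0.    ]), 'ft_force': array([ 0.3453, -0.4788,  0.1111]), 'torque': array([-0.0708,  0.0066,  0.0611]), 'width': 0.08709032612044501}
```

View pics/scene1.png

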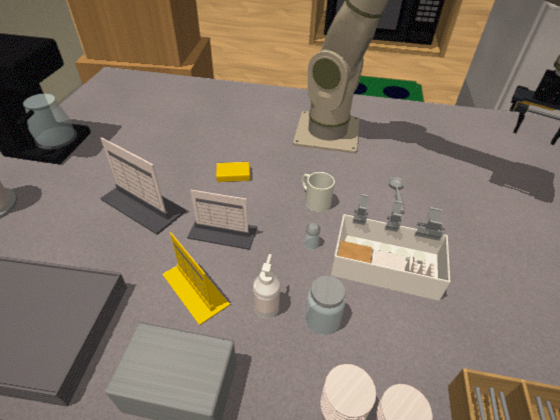

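View pics/top1.png

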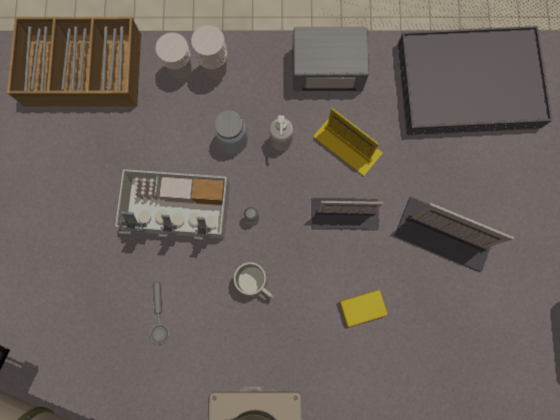

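The scene view shows two narrow clips at about (360,208) and (395,215), with the wide clip at (430,222) on the caddy's near rim. The smaller dark stand is at (220,215) in the scene view and (345,210) in the top view. The other two stands are yellow at (195,285) and a larger dark one at (140,185). Next I'll measure the wide clip and the card.

```bash
cat > m.py <<'E'
from h import *
np.set_printoptions(precision=4,suppress=True)
for cam in('scene','top'):
    c=dict(np.load(f'pics/{cam}1.npz')); W=cloud(c).reshape(-1,3); 
    # caddy + clips
    m=(W[:,0]>.45)&(W[:,0]<.75)&(W[:,1]>.05)&(W[:,1]<.4)
    P=W[m]
    rim=P[(P[:,2]>.074)&(P[:,2]<.0835)]
    rect=cv2.minAreaRect(rim[:,:2].astype(np.float32)*1000); print(cam,'caddy rim',rect,'z',np.median(rim[:,2]))
    hi=P[P[:,2]>.088]
    lab=np.digitize(hi[:,1],[.17,.26])
    for k in range(3):
        q=hi[lab==k]
        if len(q)<5: print(k,len(q));continue
        print(' clip',k,len(q),'min',q.min(0),'max',q.max(0),'med',np.median(q,0),'rect',cv2.minAreaRect(q[:,:2].astype(np.float32)*1000))
        for a,b in((.09,.105),(.105,.12),(.12,.135),(.135,.16)):
            s=q[(q[:,2]>a)&(q[:,2]<b)]
            if len(s): print('   ',a,len(s),s.min(0),s.max(0))
    m=(W[:,0]>.48)&(W[:,0]<.68)&(W[:,1]>-.34)&(W[:,1]<-.13)
    P=W[m]; card=P[P[:,2]>.02]; 
    A=np.c_[card[:,1],card[:,2],np.ones(len(card))]
    for _ in range(3):
        s=np.linalg.lstsq(A,card[:,0],rcond=None)[0]; e=card[:,0]-A@s; k=abs(e)<.006; card=card[k];A=A[k]
    print('card n',len(card),'x=a*y+b*z+c',s,'res',e.std(),'y',card[:,1].min(),card[:,1].max(),'z',card[:,2].max())
    t=card[card[:,2]>.14]; print(' top',t.min(0),t.max(0),t.mean(0))
    f=P[(P[:,2]>.003)&(P[:,2]<.012)]; print(' foot',cv2.minAreaRect(f[:,:2].astype(np.float32)*1000),cv2.minAreaRect(card[:,:2].astype(np.float32)*1000))
E
python3 m.py
python3 - <<'E'
import cv2
a=cv2.imread('pics/scene1.png')[165:300,320:460];b=cv2.imread('pics/top1.png')[160:250,105:240]
a=cv2.resize(a,(400,386),interpolation=cv2.INTER_CUBIC);b=cv2.resize(b,(400,386),interpolation=cv2.INTER_CUBIC)
cv2.imwrite('pics/z1.png',cv2.hconcat([a,b]))
E
```

```text
Traceback (most recent call last):
  File "m.py", line 4, in <module>
    c=dict(np.load(f'pics/{cam}1.npz')); W=cloud(c).reshape(-1,3);
                                           ~~~~~^^^
  File "h.py", line 8, in cloud
    w=p@np.asarray(c['rotation']).T+np.asarray(c['xyz']); w[d==0]=np.nan; return w
      ~^~~~~~~~~~~~~~~~~~~~~~~~~~~~
ValueError: matmul: Input operand 1 has a mismatch in its core dimension 0, with gufunc signature (n?,k),(k,m?)->(n?,m?) (size 4 is different from 3)
```

View pics/z1.png

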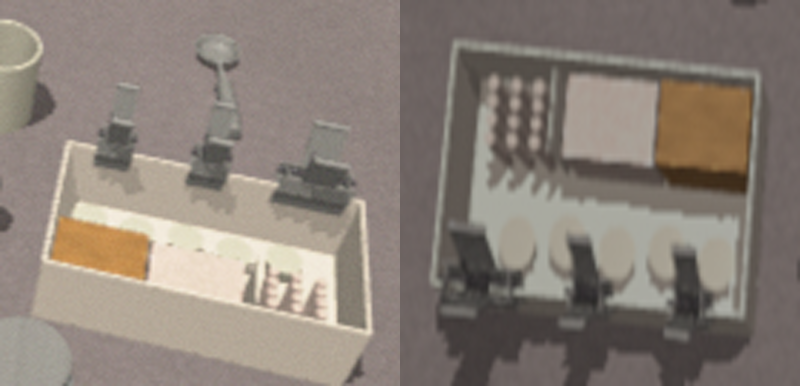

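The wide clip is at the high-y end of the rim: right side in the scene crop, left in the top crop. The rotation is a quaternion, so I'll fix the helper.

```bash
sed -i "s/np.asarray(c\['rotation'\]).T/Rotation.from_quat(c['rotation']).as_matrix().T/; 1a from scipy.spatial.transform import Rotation" h.py; python3 m.py
```

```text
scene caddy rim ((593.1010131835938, 216.16949462890625), (270.6561584472656, 163.21282958984375), 85.46759033203125) z 0.0773557333108918
 clip 0 232 min [0.491  0.1136 0.0885] max [0.5464 0.1488 0.1459] med [0.5205 0.1308 0.1183] rect ((518.3989868164062, 131.32749938964844), (34.584102630615234, 54.76565170288086), 84.27349090576172)
    0.09 62 [0.5023 0.1136 0.0904] [0.53   0.1488 0.1037]
    0.105 55 [0.4973 0.1205 0.1053] [0.5357 0.142  0.1199]
    0.12 62 [0.4935 0.1196 0.1204] [0.5401 0.1422 0.1347]
    0.135 45 [0.491  0.1192 0.1353] [0.5464 0.1412 0.1459]
 clip 1 258 min [0.4966 0.1997 0.0884] max [0.5514 0.2348 0.1445] med [0.5265 0.2157 0.1172] rect ((523.5968627929688, 217.37742614746094), (33.92353820800781, 55.50552749633789), 85.56229400634766)
    0.09 76 [0.5099 0.1997 0.0903] [0.5379 0.2348 0.1047]
    0.105 58 [0.5054 0.2062 0.105 ] [0.5419 0.2286 0.1197]
    0.12 72 [0.4989 0.2058 0.12  ] [0.5471 0.2288 0.1349]
    0.135 44 [0.4966 0.206  0.135 ] [0.5514 0.2277 0.1445]
 clip 2 459 min [0.5052 0.2769 0.0881] max [0.5585 0.3426 0.1449] med [0.5333 0.3083 0.1142] r
[... 1938 characters left out ...]
1.002052307128906), 37.43856430053711)
    0.09 113 [0.515  0.275  0.0901] [0.5422 0.3392 0.1049]
    0.105 79 [0.5121 0.2788 0.1051] [0.5448 0.3393 0.1195]
    0.12 58 [0.507  0.2909 0.1201] [0.5498 0.3234 0.1348]
    0.135 70 [0.5007 0.2906 0.1361] [0.5551 0.3249 0.1506]
card n 736 x=a*y+b*z+c [0.0215 0.0112 0.579 ] res 0.0008980698088838372 y -0.3205136417031242 -0.16262274052374337 z 0.1574557488576671
 top [ 0.5729 -0.3166  0.14  ] [ 0.578  -0.1674  0.1575] [ 0.5757 -0.2432  0.1479]
 foot ((579.638916015625, -235.4921417236328), (208.77024841308594, 199.544677734375), 89.8314437866211) ((575.1156616210938, -241.57411193847656), (158.01785278320312, 7.048596382141113), 88.69963836669922)
```

```bash
cat >> h.py <<'E'
def rel(goal,yaw_deg,base=None):
    "shift along tool axes (m) and rz (turns) from present measured pose to goal TCP with tool y at yaw_deg, tool down"
    s=monitor.read_state(); R0=Rotation.from_quat(s['eef_rot']); d=R0.inv().apply(np.array(goal)-s['ee_pos'])
    y=np.radians(yaw_deg); ty=np.array([np.cos(y),np.sin(y),0]); tz=np.array([0,0,-1.]); R1=Rotation.from_matrix(np.c_[np.cross(ty,tz),ty,tz])
    return np.round(d,4),np.round((R0.inv()*R1).as_rotvec()/2/np.pi,4)
E
python3 -c "
from h import *
print(rel([.530,.3085,.275],-4.4))"
```

```text
(array([-0.3701, -0.136 ,  0.0172]), array([ 0.    , -0.    ,  0.1992]))
```

{"name": "drive_tool", "arguments": {"plan": [{"x": -0.046,"y": -0.017,"z": 0.002,"rz": 0.025,"fingers": 1},{"x": -0.0925,"y": -0.034,"z": 0.004,"rz": 0.05,"fingers": 1},{"x": -0.139,"y": -0.051,"z": 0.006,"rz": 0.075,"fingers": 1},{"x": -0.185,"y": -0.068,"z": 0.008,"rz": 0.1,"fingers": 1},{"x": -0.231,"y": -0.085,"z": 0.01,"rz": 0.125,"fingers": 1},{"x": -0.278,"y": -0.102,"z": 0.012,"rz": 0.15,"fingers": 1},{"x": -0.324,"y": -0.119,"z": 0.014,"rz": 0.175,"fingers": 1},{"x": -0.37,"y": -0.136,"z": 0.017,"rz": 0.199,"fingers": 1},{"x": -0.37,"y": -0.136,"z": 0.017,"rz": 0.199,"fingers": 1},{"x": -0.37,"y": -0.136,"z": 0.017,"rz": 0.199,"fingers": 1},{"x": -0.37,"y": -0.136,"z": 0.017,"rz": 0.199,"fingers": 1}]}}

```text
validation failed for argument at $.pl...
```

```bash
python3 -c "
from h import *
print(rel([.530,.3085,.192],-4.4)); print(monitor.read_state()['ee_pos'])
a=shot('scene','s2')['color'];b=shot('top','t2')['color']
f=lambda i:cv2.resize(i,(400,400),interpolation=cv2.INTER_CUBIC)
cv2.imwrite('pics/z2.png',cv2.hconcat([f(a[100:300,300:500]),f(b[120:280,80:240])])[:,:,::-1])"
```

```text
(array([-0.3701, -0.136 ,  0.1002]), array([ 0.    , -0.    ,  0.1992]))
[0.24094036 0.57668632 0.29223598]
```

View pics/z2.png

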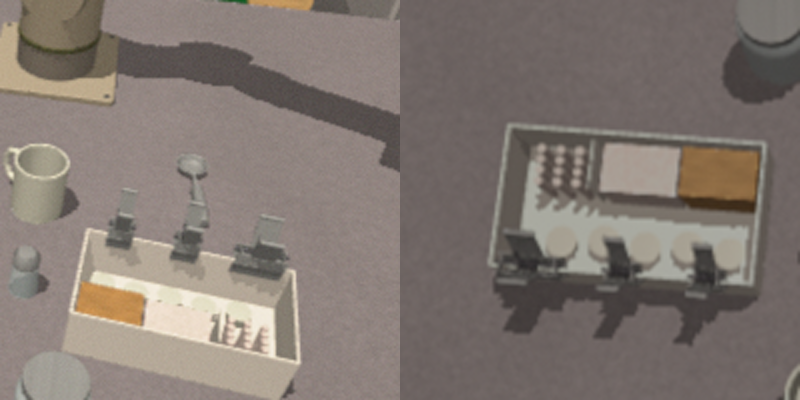

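The call was refused and the arm didn't move. I'll try a row with every key given.

{"name": "drive_tool", "arguments": {"plan": [{"rx": 0,"ry": 0,"rz": 0.025,"x": -0.046,"y": -0.017,"z": 0.002,"fingers": 1},{"rx": 0,"ry": 0,"rz": 0.05,"x": -0.0925,"y": -0.034,"z": 0.004,"fingers": 1}]}}

```text
time: 0.85
ee_pos: [0.3137, 0.509, 0.2882]
eef_rot: [0.349, 0.937, 0.0, -0.0]
ft_force: [0.5, -0.5, 0.4]
width: 0.087
```

```bash
python3 -c "
from h import *
print(rel([.530,.3085,.275],-4.4))"
```

```text
(array([-0.2948, -0.01  ,  0.0132]), array([ 0.    , -0.    ,  0.1486]))
```

{"name": "drive_tool", "arguments": {"plan": [{"rx": 0,"ry": 0,"rz": 0.025,"x": -0.049,"y": -0.002,"z": 0.002,"fingers": 1},{"rx": 0,"ry": 0,"rz": 0.05,"x": -0.098,"y": -0.003,"z": 0.004,"fingers": 1},{"rx": 0,"ry": 0,"rz": 0.075,"x": -0.147,"y": -0.005,"z": 0.006,"fingers": 1},{"rx": 0,"ry": 0,"rz": 0.1,"x": -0.197,"y": -0.007,"z": 0.009,"fingers": 1},{"rx": 0,"ry": 0,"rz": 0.125,"x": -0.246,"y": -0.008,"z": 0.011,"fingers": 1},{"rx": 0,"ry": 0,"rz": 0.1486,"x": -0.295,"y": -0.01,"z": 0.013,"fingers": 1},{"rx": 0,"ry": 0,"rz": 0.1486,"x": -0.295,"y": -0.01,"z": 0.013,"fingers": 1},{"rx": 0,"ry": 0,"rz": 0.1486,"x": -0.295,"y": -0.01,"z": 0.013,"fingers": 1}]}}

```text
time: 1.85
ee_pos: [0.53, 0.3104, 0.2752]
eef_rot: [0.732, 0.681, -0.0, -0.0]
ft_force: [0.6, 0.7, -0.2]
width: 0.087
```

```bash
python3 -c "
from h import *
print(rel([.530,.3085,.192],-4.4)); print(monitor.read_state()['ee_pos'])
a=shot('scene','s3')['color'];b=shot('top','t3')['color']
f=lambda i:cv2.resize(i,(400,400),interpolation=cv2.INTER_CUBIC)
cv2.imwrite('pics/z3.png',cv2.hconcat([f(a[100:300,300:500]),f(b[120:280,80:240])])[:,:,::-1])"
```

```text
(array([-0.0019,  0.0002,  0.0832]), array([-0.0001, -0.0001,  0.0008]))
[0.53000568 0.31035434 0.27517201]
```

View pics/z3.png

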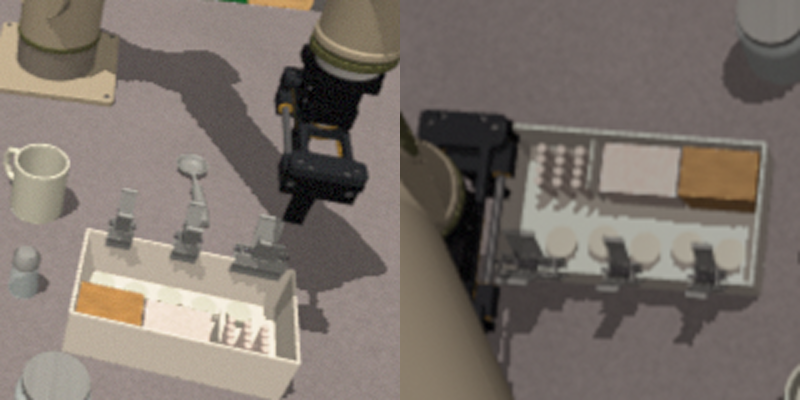

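```bash
python3 -c "
from h import *
np.set_printoptions(precision=4,suppress=True)
for n in('s3','t3'):
    W=cloud(dict(np.load(f'pics/{n}.npz'))).reshape(-1,3)
    for a,b in((.195,.215),(.215,.24),(.24,.27)):
        q=W[(W[:,2]>a)&(W[:,2]<b)&(abs(W[:,0]-.53)<.1)&(abs(W[:,1]-.31)<.06)]
        if len(q): print(n,a,len(q),q.min(0),q.max(0),np.median(q,0))
"
```

```text
s3 0.195 34 [0.5793 0.2957 0.2042] [0.5851 0.318  0.2148] [0.5824 0.3072 0.2104]
s3 0.215 89 [0.4795 0.2949 0.215 ] [0.5871 0.3171 0.2399] [0.5835 0.3059 0.2272]
s3 0.24 74 [0.4702 0.2956 0.2402] [0.5899 0.3232 0.2632] [0.5828 0.3059 0.2484]
t3 0.195 6 [0.5717 0.2962 0.2099] [0.5739 0.3152 0.2137] [0.5722 0.3045 0.2121]
t3 0.215 11 [0.5718 0.2936 0.215 ] [0.5798 0.3091 0.2326] [0.5754 0.2976 0.2186]
t3 0.24 29 [0.5713 0.2942 0.2419] [0.5811 0.3173 0.2687] [0.5758 0.2995 0.2549]
```

{"name": "drive_tool", "arguments": {"plan": [{"rx": 0,"ry": 0,"rz": 0.0005,"x": -0.001,"y": 0.0015,"z": 0.02,"fingers": 1},{"rx": 0,"ry": 0,"rz": 0.0005,"x": -0.001,"y": 0.0015,"z": 0.04,"fingers": 1},{"rx": 0,"ry": 0,"rz": 0.0005,"x": -0.001,"y": 0.0015,"z": 0.06,"fingers": 1},{"rx": 0,"ry": 0,"rz": 0.0005,"x": -0.001,"y": 0.0015,"z": 0.075,"fingers": 1},{"rx": 0,"ry": 0,"rz": 0.0005,"x": -0.001,"y": 0.0015,"z": 0.083,"fingers": 1},{"rx": 0,"ry": 0,"rz": 0.0005,"x": -0.001,"y": 0.0015,"z": 0.083,"fingers": 0.7},{"rx": 0,"ry": 0,"rz": 0.0005,"x": -0.001,"y": 0.0015,"z": 0.083,"fingers": 0.7}], "squeeze": 25}}

```text
time: 2.82
ee_pos: [0.5321, 0.3089, 0.193]
eef_rot: [0.733, 0.68, 0.001, 0.0]
ft_force: [-0.8, 0.4, 0.5]
width: 0.0744
```

```bash
python3 -c "
from h import *
s=monitor.read_state();print(s['ee_pos'],s['width'],s['ft_force'])
a=shot('scene','s4')['color'];b=shot('top','t4')['color']
f=lambda i:cv2.resize(i,(400,400),interpolation=cv2.INTER_CUBIC)
cv2.imwrite('pics/z4.png',cv2.hconcat([f(a[160:260,370:470]),f(b[150:250,90:190])])[:,:,::-1])"
```

```text
[0.53212032 0.30894392 0.19301521] 0.07437018435725962 [-0.78102008  0.35852175  0.5206006 ]
```

View pics/z4.png

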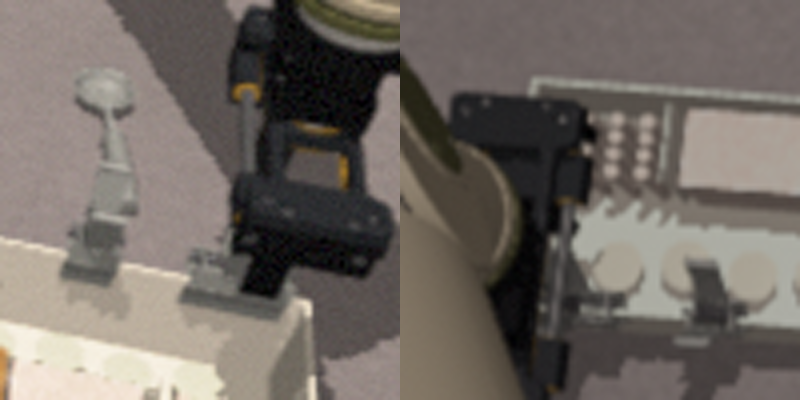

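```bash
python3 -c "
from h import *
np.set_printoptions(precision=4,suppress=True)
for n in ('s4','t4'):
    W=cloud(dict(np.load(f'pics/{n}.npz'))).reshape(-1,3)
    for a,b in((.083,.1),(.1,.115),(.118,.13),(.13,.15),(.15,.17)):
        q=W[(W[:,2]>a)&(W[:,2]<b)&(abs(W[:,0]-.53)<.09)&(abs(W[:,1]-.31)<.045)]
        if len(q): print(n,a,len(q),q.min(0),q.max(0),np.median(q,0))
"
```

```text
s4 0.083 129 [0.516  0.2769 0.0832] [0.5452 0.3424 0.1   ] [0.5397 0.2959 0.0932]
s4 0.1 49 [0.5142 0.2779 0.1003] [0.5458 0.338  0.1148] [0.5384 0.2965 0.1037]
s4 0.118 27 [0.5453 0.2942 0.1197] [0.5807 0.3163 0.1298] [0.5771 0.3031 0.126 ]
s4 0.13 57 [0.495  0.2942 0.13  ] [0.5812 0.3174 0.1492] [0.5789 0.3052 0.139 ]
s4 0.15 52 [0.4826 0.2947 0.1502] [0.583  0.3208 0.1699] [0.4967 0.3049 0.1566]
t4 0.083 47 [0.5139 0.2725 0.0831] [0.5384 0.3271 0.0996] [0.5253 0.287  0.0928]
t4 0.1 73 [0.5131 0.2751 0.1002] [0.5412 0.3232 0.1137] [0.5273 0.2987 0.1051]
t4 0.118 22 [0.5103 0.2915 0.1185] [0.5702 0.3149 0.1297] [0.5435 0.2962 0.1248]
t4 0.13 38 [0.5004 0.2902 0.1304] [0.5741 0.3108 0.1494] [0.5492 0.2986 0.1407]
t4 0.15 9 [0.5658 0.2932 0.1596] [0.5741 0.3002 0.1695] [0.5682 0.2958 0.1626]
```

{"name": "drive_tool", "arguments": {"plan": [{"rx": 0,"ry": 0,"rz": 0,"x": 0,"y": 0,"z": 0,"fingers": 0.5},{"rx": 0,"ry": 0,"rz": 0,"x": 0,"y": 0,"z": 0,"fingers": 0.4},{"rx": 0,"ry": 0,"rz": 0,"x": 0,"y": 0,"z": 0,"fingers": 0.3},{"rx": 0,"ry": 0,"rz": 0,"x": 0,"y": 0,"z": 0,"fingers": 0.3},{"rx": 0,"ry": 0,"rz": 0,"x": 0,"y": 0,"z": 0,"fingers": 0.3},{"rx": 0,"ry": 0,"rz": 0,"x": 0,"y": 0,"z": 0,"fingers": 0.3}], "squeeze": 25}}

```text
time: 3.68
ee_pos: [0.5318, 0.3087, 0.1922]
eef_rot: [0.733, 0.68, 0.0, -0.0]
ft_force: [-0.4, 0.4, -0.8]
width: 0.0266
```

```bash
python3 -c "
from h import *
s=monitor.read_state();print(s['ee_pos'],s['width'],s['ft_force'])
a=shot('scene','s5')['color'];b=shot('top','t5')['color']
f=lambda i:cv2.resize(i,(400,400),interpolation=cv2.INTER_CUBIC)
cv2.imwrite('pics/z5.png',cv2.hconcat([f(a[160:260,370:470]),f(b[150:250,90:190])])[:,:,::-1])"
```

```text
[0.53181216 0.30871128 0.19222514] 0.02662685613919473 [-0.36399359  0.37277042 -0.77977287]
```

View pics/z5.png

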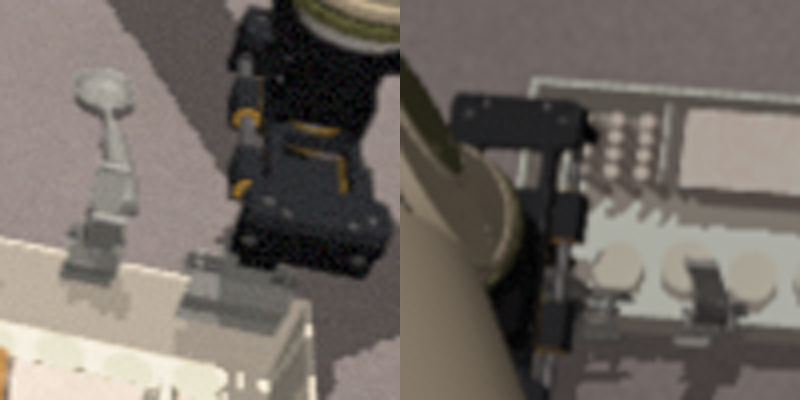

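{"name": "drive_tool", "arguments": {"plan": [{"rx": 0,"ry": 0,"rz": 0,"x": 0,"y": 0,"z": -0.006,"fingers": 0.3},{"rx": 0,"ry": 0,"rz": 0,"x": 0,"y": 0,"z": -0.018,"fingers": 0.3},{"rx": 0,"ry": 0,"rz": 0,"x": 0,"y": 0,"z": -0.035,"fingers": 0.3},{"rx": 0,"ry": 0,"rz": 0,"x": 0,"y": 0,"z": -0.055,"fingers": 0.3},{"rx": 0,"ry": 0,"rz": 0,"x": 0,"y": 0,"z": -0.08,"fingers": 0.3},{"rx": 0,"ry": 0,"rz": 0,"x": 0,"y": 0,"z": -0.105,"fingers": 0.3},{"rx": 0,"ry": 0,"rz": 0,"x": 0,"y": 0,"z": -0.12,"fingers": 0.3},{"rx": 0,"ry": 0,"rz": 0,"x": 0,"y": 0,"z": -0.128,"fingers": 0.3},{"rx": 0,"ry": 0,"rz": 0,"x": 0,"y": 0,"z": -0.128,"fingers": 0.3}], "squeeze": 25}}

```text
time: 4.9
ee_pos: [0.5319, 0.3087, 0.3204]
eef_rot: [0.733, 0.68, 0.0, -0.0]
ft_force: [0.1, -0.6, -1.2]
width: 0.0267
```

```bash
python3 -c "
from h import *
s=monitor.read_state();print(s['ee_pos'],s['width'],s['ft_force'])
a=shot('scene','s6')['color'];b=shot('top','t6')['color']
f=lambda i:cv2.resize(i,(400,400),interpolation=cv2.INTER_CUBIC)
cv2.imwrite('pics/z6.png',cv2.hconcat([f(a[120:260,350:490]),f(b[150:250,90:190])])[:,:,::-1])
print(rel([.5787,-.239,.32],-1.1))
"
```

```text
[0.53186    0.30872798 0.32038859] 0.026702269998190427 [ 0.07207984 -0.55601174 -1.16059793]
(array([-5.424e-01,  8.850e-02, -3.000e-04]), array([-0.0002,  0.0001, -0.009 ]))
```

View pics/z6.png

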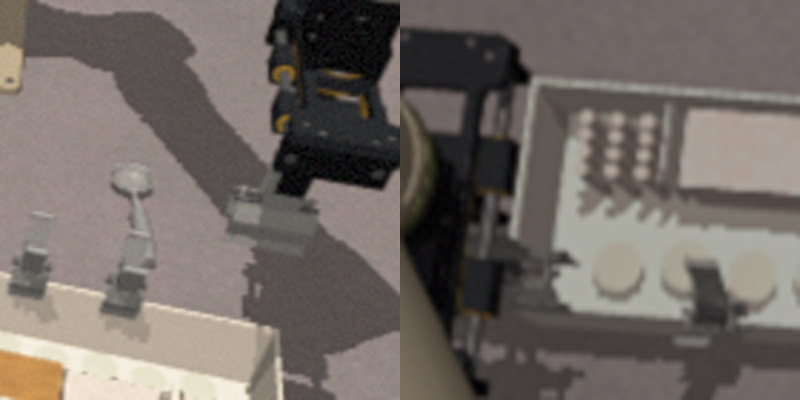

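{"name": "drive_tool", "arguments": {"plan": [{"rx": 0,"ry": 0,"rz": 0,"x": -0.01,"y": 0.0015,"z": 0,"fingers": 0.3},{"rx": 0,"ry": 0,"rz": -0.001,"x": -0.035,"y": 0.0055,"z": 0,"fingers": 0.3},{"rx": 0,"ry": 0,"rz": -0.002,"x": -0.075,"y": 0.012,"z": 0,"fingers": 0.3},{"rx": 0,"ry": 0,"rz": -0.003,"x": -0.125,"y": 0.02,"z": 0,"fingers": 0.3},{"rx": 0,"ry": 0,"rz": -0.004,"x": -0.175,"y": 0.0285,"z": 0,"fingers": 0.3},{"rx": 0,"ry": 0,"rz": -0.005,"x": -0.225,"y": 0.0365,"z": 0,"fingers": 0.3},{"rx": 0,"ry": 0,"rz": -0.006,"x": -0.275,"y": 0.045,"z": 0,"fingers": 0.3},{"rx": 0,"ry": 0,"rz": -0.007,"x": -0.325,"y": 0.053,"z": 0,"fingers": 0.3},{"rx": 0,"ry": 0,"rz": -0.008,"x": -0.37,"y": 0.06,"z": 0,"fingers": 0.3},{"rx": 0,"ry": 0,"rz": -0.009,"x": -0.4,"y": 0.065,"z": 0,"fingers": 0.3},{"rx": 0,"ry": 0,"rz": -0.009,"x": -0.41,"y": 0.067,"z": 0,"fingers": 0.3},{"rx": 0,"ry": 0,"rz": -0.009,"x": -0.41,"y": 0.067,"z": 0,"fingers": 0.3}], "squeeze": 25}}

```text
time: 6.5
ee_pos: [0.5673, -0.1052, 0.3199]
eef_rot: [0.714, 0.7, -0.0, -0.0]
ft_force: [-0.9, 0.5, -0.8]
width: 0.026
```

```bash
python3 -c "
from h import *
s=monitor.read_state();print(s['ee_pos'],s['width'],s['ft_force'])
a=shot('scene','s7')['color'];b=shot('top','t7')['color']
f=lambda i:cv2.resize(i,(400,400),interpolation=cv2.INTER_CUBIC)
cv2.imwrite('pics/z7.png',cv2.hconcat([f(a[60:300,160:400]),f(b[120:320,220:420])])[:,:,::-1])
print(rel([.5787,-.239,.32],-1.1))
"
```

```text
[ 0.5673335  -0.10516936  0.31991746] 0.025955248288843633 [-0.92415455  0.47468335 -0.76852749]
(array([-1.352e-01,  1.350e-02, -1.000e-04]), array([-0.0001, -0.0001,  0.0003]))
```

View pics/z7.png

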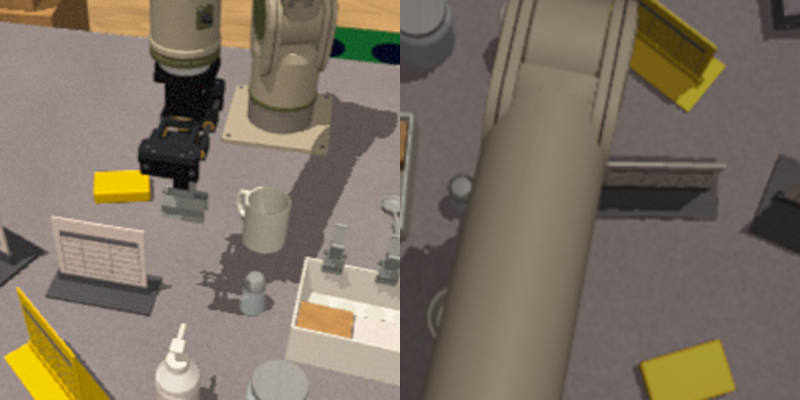

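The clip is held level at crop (185,200), and the card stands undisturbed at (100,260). Next I'll measure where the clip sits in the hand.

```bash
cat > c.py <<'E'
from h import *
import sys
np.set_printoptions(precision=4,suppress=True)
t=monitor.read_state()['ee_pos']
W=cloud(dict(np.load(f'pics/{sys.argv[1]}.npz'))).reshape(-1,3)-t
m=(abs(W[:,0])<.06)&(abs(W[:,1])<.05)&(W[:,2]<-.06)&(W[:,2]>-.15); W=W[m]
for a in np.arange(-.15,-.06,.008):
    q=W[(W[:,2]>a)&(W[:,2]<=a+.008)]
    if len(q)>3: print(round(a,3),len(q),q.min(0),q.max(0),np.median(q,0), np.polyfit(q[:,1],q[:,0],1))
print(W[:,2].min())
E
python3 c.py s7; python3 - <<'E'
from h import *
c=dict(np.load('pics/s7.npz'));a=c['color'][130:220,230:320]
cv2.imwrite('pics/z8.png',cv2.resize(a,(600,600),interpolation=cv2.INTER_CUBIC)[:,:,::-1])
E
```

```text
-0.142 42 [-0.0171 -0.0309 -0.1401] [ 0.0139  0.0304 -0.1341] [ 0.0101  0.0013 -0.1366] [-0.068   0.0089]
-0.134 67 [-0.0166 -0.0307 -0.134 ] [ 0.0145  0.0302 -0.1261] [ 0.0095  0.002  -0.1306] [-0.0391  0.0089]
-0.126 58 [-0.0202 -0.0328 -0.126 ] [ 0.0131  0.0302 -0.1184] [ 0.0104  0.0049 -0.1219] [-0.1503  0.0072]
-0.118 66 [-0.0198 -0.0325 -0.1177] [ 0.0145  0.0313 -0.11  ] [ 0.0123 -0.0022 -0.1135] [0.0275 0.01  ]
-0.11 101 [-0.0171 -0.0325 -0.1099] [ 0.0148  0.0316 -0.102 ] [ 0.0101 -0.0003 -0.1055] [-0.0775  0.007 ]
-0.102 118 [-0.0125 -0.033  -0.102 ] [ 0.0134  0.032  -0.0941] [ 0.0066  0.0049 -0.0987] [-0.0048  0.0028]
-0.094 37 [-0.0091 -0.0155 -0.0937] [ 0.0115  0.0282 -0.0861] [ 0.0085  0.0018 -0.0898] [-0.248   0.0072]
-0.086 22 [-0.0118 -0.0148 -0.086 ] [ 0.0114  0.0141 -0.078 ] [ 0.0094  0.0054 -0.0826] [-0.1762  0.008 ]
-0.078 7 [ 0.0087  0.0089 -0.0765] [ 0.0112  0.0141 -0.0707] [ 0.0102  0.0116 -0.0729] [0.3126 0.0064]
-0.07 32 [ 0.0087 -0.0125 -0.0699] [ 0.0239  0.0139 -0.0621] [ 0.0219 -0.0001 -0.0668] [-0.3812  0.0202]
-0.062 7 [ 0.0213 -0.0123 -0.0619] [ 0.024   0.0094 -0.0605] [ 0.0225 -0.0028 -0.0615] [0.1041 0.0227]
-0.14013923444009108
```

View pics/z8.png

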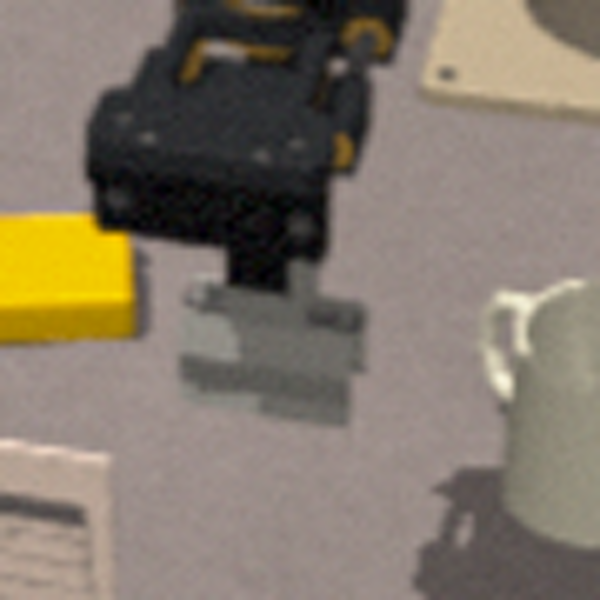

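{"name": "drive_tool", "arguments": {"plan": [{"rx": 0,"ry": 0,"rz": 0,"x": -0.01,"y": 0.001,"z": 0,"fingers": 0.3},{"rx": 0,"ry": 0,"rz": 0,"x": -0.035,"y": 0.0035,"z": 0,"fingers": 0.3},{"rx": 0,"ry": 0,"rz": 0,"x": -0.07,"y": 0.007,"z": 0,"fingers": 0.3},{"rx": 0,"ry": 0,"rz": 0,"x": -0.1,"y": 0.0105,"z": 0,"fingers": 0.3},{"rx": 0,"ry": 0,"rz": 0,"x": -0.125,"y": 0.013,"z": 0,"fingers": 0.3},{"rx": 0,"ry": 0,"rz": 0,"x": -0.135,"y": 0.0138,"z": 0,"fingers": 0.3},{"rx": 0,"ry": 0,"rz": 0,"x": -0.135,"y": 0.0138,"z": 0,"fingers": 0.3},{"rx": 0,"ry": 0,"rz": 0,"x": -0.135,"y": 0.0138,"z": 0,"fingers": 0.3}], "squeeze": 25}}

```text
time: 7.6
ee_pos: [0.579, -0.2391, 0.3202]
eef_rot: [0.713, 0.701, 0.0, -0.0]
ft_force: [0.3, 0.8, -0.6]
width: 0.0265
```

```bash
python3 -c "
from h import *
s=monitor.read_state();print(s['ee_pos'],s['width'],s['ft_force'])
a=shot('scene','s9')['color']
f=lambda i:cv2.resize(i,(600,600),interpolation=cv2.INTER_CUBIC)
cv2.imwrite('pics/z9.png',f(a[130:260,160:290])[:,:,::-1])
W=cloud(dict(np.load('pics/s9.npz'))).reshape(-1,3)
q=W[(abs(W[:,0]-.58)<.03)&(abs(W[:,1]+.24)<.09)&(W[:,2]>.03)&(W[:,2]<.155)]
print(q.min(0),q.max(0),np.polyfit(q[:,1],q[:,0],1),np.median(q,0))
print(rel([.579,-.239,.267],-1.1))
";python3 c.py s9
```

```text
[ 0.57904564 -0.23907499  0.32017031] 0.02653602840936117 [ 0.33834252  0.83983188 -0.61306645]
[ 0.57502688 -0.31549413  0.03004382] [ 0.58489116 -0.1642307   0.1512144 ] [0.01945034 0.5850392 ] [ 0.58036511 -0.2374635   0.09425498]
(array([ 0.0001, -0.    ,  0.0532]), array([ 0.    , -0.0001,  0.0002]))
-0.142 50 [-0.0175 -0.0304 -0.1405] [ 0.0136  0.0317 -0.134 ] [ 0.0102  0.006  -0.1364] [-0.1222  0.0094]
-0.134 62 [-0.0167 -0.0302 -0.1338] [ 0.012   0.0331 -0.1261] [ 0.0095  0.0014 -0.1304] [-0.2084  0.0072]
-0.126 63 [-0.0179 -0.0308 -0.1259] [ 0.0133  0.0333 -0.118 ] [ 0.011   0.0053 -0.1217] [-0.2453  0.0082]
-0.118 65 [-0.019  -0.0294 -0.1178] [ 0.0154  0.0337 -0.1101] [ 0.0125  0.0066 -0.114 ] [-0.2029  0.0083]
-0.11 99 [-0.0174 -0.0293 -0.11  ] [ 0.0183  0.0323 -0.1021] [ 0.0106  0.0067 -0.1063] [-0.0381  0.0075]
-0.102 112 [-0.0136 -0.0321 -0.102 ] [ 0.0121  0.0335 -0.0944] [ 0.0068  0.0101 -0.0985] [-0.0636  0.0031]
-0.094 36 [-0.0118 -0.0258 -0.094 ] [ 0.0126  0.0165 -0.0861] [ 0.0086  0.0046 -0.091 ] [-0.2985  0.0046]
-0.086 30 [-0.012  -0.0144 -0.0858] [ 0.0118  0.0165 -0.0782] [ 0.0089  0.0088 -0.0836] [-0.4053  0.0068]
-0.078 18 [-0.0105 -0.0011 -0.0765] [ 0.0219  0.0157 -0.07  ] [-0.0076  0.0121 -0.0727] [-1.0665  0.0124]
-0.07 49 [-0.0111 -0.0106 -0.0699] [ 0.0251  0.0163 -0.0621] [ 0.0209  0.0065 -0.0657] [-0.8184  0.0159]
-0.062 11 [-0.009  -0.0068 -0.0619] [ 0.0237  0.016  -0.0601] [ 0.0146  0.0095 -0.0603] [-0.5891  0.0161]
-0.14054310848000184
```

View pics/z9.png

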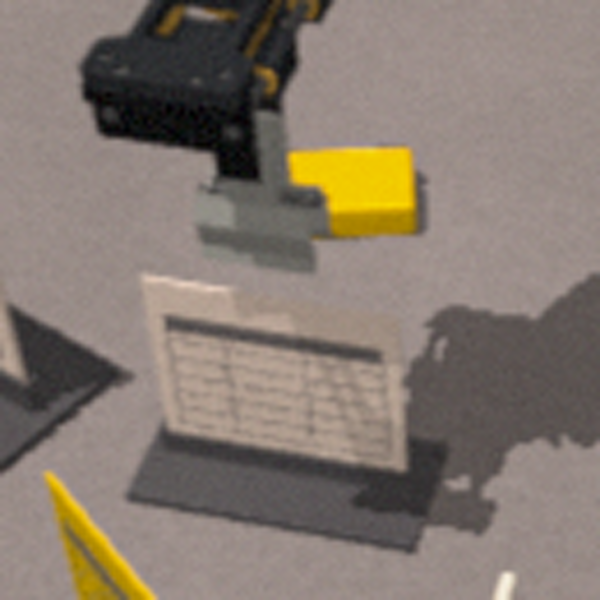

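The open clip hangs level about 30 mm above the card's top edge, and the card's front face falls inside the gap. I'll lower it slowly.

{"name": "drive_tool", "arguments": {"plan": [{"rx": 0,"ry": 0,"rz": 0,"x": 0,"y": 0.0005,"z": 0.005,"fingers": 0.3},{"rx": 0,"ry": 0,"rz": 0,"x": 0.0005,"y": 0.0005,"z": 0.013,"fingers": 0.3},{"rx": 0,"ry": 0,"rz": 0,"x": 0.0005,"y": 0.0005,"z": 0.021,"fingers": 0.3},{"rx": 0,"ry": 0,"rz": 0,"x": 0.0005,"y": 0.0005,"z": 0.029,"fingers": 0.3},{"rx": 0,"ry": 0,"rz": 0,"x": 0.0005,"y": 0.0005,"z": 0.036,"fingers": 0.3},{"rx": 0,"ry": 0,"rz": 0,"x": 0.0005,"y": 0.0005,"z": 0.042,"fingers": 0.3},{"rx": 0,"ry": 0,"rz": 0,"x": 0.0005,"y": 0.0005,"z": 0.048,"fingers": 0.3},{"rx": 0,"ry": 0,"rz": 0,"x": 0.0005,"y": 0.0005,"z": 0.052,"fingers": 0.3},{"rx": 0,"ry": 0,"rz": 0,"x": 0.0005,"y": 0.0005,"z": 0.053,"fingers": 0.3},{"rx": 0,"ry": 0,"rz": 0,"x": 0.0005,"y": 0.0005,"z": 0.053,"fingers": 0.3}], "squeeze": 25}}

```text
time: 8.9
ee_pos: [0.5793, -0.24, 0.2674]
eef_rot: [0.714, 0.7, 0.0, 0.0]
ft_force: [-0.4, 0.1, -0.6]
width: 0.0266
```

```bash
python3 -c "
from h import *
s=monitor.read_state();print(s['time'],s['ee_pos'],s['width'],s['ft_force'],s['joint_vel'].round(4))
a=shot('scene','s10')['color']
b=shot('top','t10')['color']
f=lambda i:cv2.resize(i,(400,400),interpolation=cv2.INTER_CUBIC)
cv2.imwrite('pics/z10.png',cv2.hconcat([f(a[150:260,170:280]),f(b[150:270,280:400])])[:,:,::-1])
W=cloud(dict(np.load('pics/s10.npz'))).reshape(-1,3)
q=W[(abs(W[:,0]-.58)<.03)&(abs(W[:,1]+.24)<.09)&(W[:,2]>.03)&(W[:,2]<.11)]
print(q.min(0),q.max(0),np.polyfit(q[:,1],q[:,0],1),np.median(q,0))
W=cloud(dict(np.load('pics/s9.npz'))).reshape(-1,3)
q=W[(abs(W[:,0]-.58)<.03)&(abs(W[:,1]+.24)<.09)&(W[:,2]>.03)&(W[:,2]<.11)]
print(q.min(0),q.max(0),np.polyfit(q[:,1],q[:,0],1),np.median(q,0))
";python3 c.py s10
```

```text
8.9 [ 0.5792591  -0.23997169  0.26735189] 0.026589866276498595 [-0.40183648  0.11370762 -0.55320079] [-0.0001 -0.0024 -0.001  -0.003   0.0005 -0.0002 -0.0013]
[ 0.57549236 -0.31473273  0.03001538] [ 0.5852031  -0.16394931  0.10995159] [0.0180678  0.58477888] [ 0.58047995 -0.23752579  0.07197105]
[ 0.57502688 -0.31549413  0.03004382] [ 0.58489116 -0.1642307   0.10996276] [0.02044671 0.58531675] [ 0.58044351 -0.23713442  0.07212769]
-0.15 29 [-0.0019 -0.0488 -0.15  ] [ 0.0035  0.0499 -0.1426] [ 0.0013  0.0037 -0.1473] [0.0135 0.0012]
-0.142 72 [-0.0003 -0.0471 -0.142 ] [ 0.0147  0.0483 -0.1341] [ 0.0089  0.006  -0.1368] [0.0049 0.0069]
-0.134 86 [-0.0181 -0.0496 -0.1339] [ 0.0133  0.0486 -0.126 ] [ 0.0088  0.0105 -0.1301] [-0.0535  0.0052]
-0.126 83 [-0.0196 -0.0485 -0.1258] [ 0.0137  0.0488 -0.1182] [ 0.0023  0.0169 -0.1221] [-0.0473  0.0031]
-0.118 68 [-0.0189 -0.0449 -0.118 ] [ 0.0151  0.0445 -0.1101] [ 0.0125  0.0039 -0.1132] [-0.171   0.0082]
-0.11 85 [-0.0163 -0.0302 -0.1099] [ 0.0149  0.0315 -0.102 ] [ 0.0105  0.0053 -0.1059] [-0.0921  0.0078]
-0.102 103 [-0.0116 -0.0314 -0.102 ] [ 0.0132  0.0344 -0.0943] [ 0.0071  0.0101 -0.0985] [-0.0481  0.0034]
-0.094 33 [-0.0125 -0.0151 -0.0936] [ 0.0115  0.0166 -0.086 ] [ 0.0082  0.0062 -0.0896] [-0.463  0.006]
-0.086 24 [-0.0105 -0.011  -0.0857] [ 0.0126  0.0155 -0.0785] [ 0.0091  0.0092 -0.0829] [-0.4625  0.0067]
-0.078 14 [-0.0105 -0.0034 -0.0771] [ 0.0215  0.0161 -0.0709] [ 0.0096  0.0126 -0.0731] [-0.6824  0.0106]
-0.07 45 [-0.0102 -0.0103 -0.0699] [ 0.0246  0.0164 -0.0621] [ 0.0136  0.0075 -0.0652] [-0.9568  0.0159]
-0.062 7 [-0.0107 -0.0097 -0.0618] [ 0.0225  0.0156 -0.0606] [-0.008   0.0097 -0.0612] [-0.8202  0.0073]
-0.14995494632918177
```

View pics/z10.png

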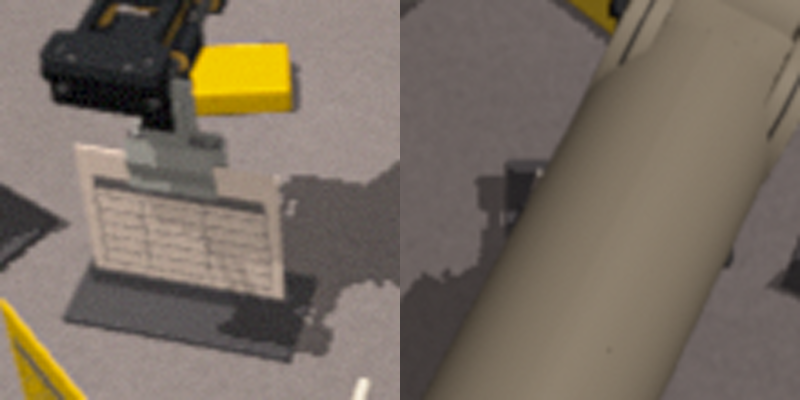

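The card hasn't moved and the front jaw stands clear of its face. I'll hold for a second to check for creep, then hand in.

{"name": "drive_tool", "arguments": {"plan": [{"rx": 0,"ry": 0,"rz": 0,"x": 0,"y": 0,"z": 0,"fingers": 0.3},{"rx": 0,"ry": 0,"rz": 0,"x": 0,"y": 0,"z": 0,"fingers": 0.3},{"rx": 0,"ry": 0,"rz": 0,"x": 0,"y": 0,"z": 0,"fingers": 0.3},{"rx": 0,"ry": 0,"rz": 0,"x": 0,"y": 0,"z": 0,"fingers": 0.3},{"rx": 0,"ry": 0,"rz": 0,"x": 0,"y": 0,"z": 0,"fingers": 0.3},{"rx": 0,"ry": 0,"rz": 0,"x": 0,"y": 0,"z": 0,"fingers": 0.3}], "squeeze": 25}}

```text
time: 9.75
ee_pos: [0.5792, -0.2399, 0.2672]
eef_rot: [0.714, 0.7, 0.0, -0.0]
ft_force: [-0.1, -0.3, -0.3]
width: 0.026
```

```bash
python3 -c "
from h import *
s=monitor.read_state();print(s['time'],s['ee_pos'],s['width'],s['ft_force'])
a=shot('scene','s11')['color']
d=np.load('pics/s10.npz')['color'].astype(int)-a.astype(int)
print(abs(d[150:260,170:280]).mean(), abs(d[300:,300:]).mean())
print(workorder.close_job())"; python3 c.py s11 | head -5
```

```text
9.75 [ 0.57921531 -0.23993803  0.26720641] 0.026018412933008668 [-0.06039736 -0.25587315 -0.29451208]
2.5035812672176307 2.1586004273504273
the job is handed in; nothing more can be done
None
the job is handed in; nothing more can be done
```

I took the wide clip off the caddy rim, squeezed it open, and lowered it over the middle of the smaller dark stand's card. The job was handed in at about 9.8 s with the clip still held open there.

**Last checks before handing in:**
- **Opening:** the fingers were 26 mm apart, which puts the jaws at about 0.35 rad. The clip did not creep during a 0.75 s hold.
- **Depth:** the lips are about 22 mm below the card's top edge.
- **Front clearance:** the front jaw stands about 8 mm or more off the card's face.
- **Contact:** the wrist force was under 0.6 N, and the card's measured position was the same before and after lowering.

**What was less certain:**
- **Rear jaw:** it was hidden behind the card, so its clearance rests on the clip opening evenly and on measurements taken just above the card.
- **Cameras:** the top camera read 2–4 mm away from the scene camera. For the final positions I went mainly by the scene camera, which agreed with the gripper's known position to about 1 mm.
- **Refused call:** one early move call was refused. The arm did not move.
- **Post-hand-in measurement:** one measurement was refused because the job was already closed.

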